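# Scoop the loose beads out of the pulled-out drawer box and put them away

## Task

We are clearing this bedroom table: with the steel scoop, and without touching the beads with the gripper, scoop up all four wooden beads together from the long wooden box, pressing only lightly on the box, and tip them into the open top drawer of the little drawer unit. Stand the scoop level on its cork mat again, about in the middle, let go of it, and then push the drawer fully shut without slamming it. Leave everything else on the table where it is.

Things in the scene. Friction and masses are not known exactly. Their poses are not given: they have to be found in the camera images.
- tray: Open wooden box (a pulled-out drawer) standing on the table, fixed in place, 320 mm long (its x), 148 mm wide (its y), 60 mm tall, walls 6 mm, so 308 x 136 mm inside; its floor is 6 mm thick. Origin: centre of its underside; z up. The beads lie somewhere in its +x half. At yaw 0 its +x points away from the robot.
- tray_in (a point): Centre of the tray's inner floor (top of the floor board); axes as the tray's.
- scoop: Hand scoop standing level on the mat, 0.16 kg. Slippery steel pan, 125 mm long (x), floor 2.5 mm thick: a flat open blade 124 mm wide (y) over the front 40 mm (+x); behind it 30 to 40 mm tall side walls narrow it to 104 mm (98 mm inside); back wall 4 mm thick, 50 mm tall. Upright handle at the back. Origin: centre of the pan's underside; x to the open front, z up.
- scoop_grip (a point): Point to grasp, in the middle of the scoop's dark wooden handle: an upright flat post 14 mm thick (scoop's x), 50 mm wide (y), from 45 to 150 mm above the pan's underside. This point is 56 mm behind the pan's centre and 115 mm above its underside; axes as the scoop's. Grip from above, best across the 14 mm.
- scoop_lip (a point): Middle of the lower front edge of the scoop's pan, 62 mm ahead of the pan's centre; axes as the scoop's.
- mat: Flat cork mat, 170 (x) x 140 (y) x 3 mm, fixed to the table: the scoop's place. Origin: centre of its underside, on the table.
- unit: Small white desk drawer unit with two blue drawers, 220 (x) x 260 (y) x 160 mm tall, fixed. Origin: centre of its underside; its front looks to its -x. The top panel begins 95 mm in front of its centre.
- unit_drawer0 (a joint): How far the upper drawer is pulled out towards the unit's -x, in m: 0 shut; it starts well out (0.12 to 0.145). Slides freely (about 1 N of friction) and stays where it is left.
- unit_drawer0_handle (a point): Middle of the upper drawer's white bar handle, a bar 120 mm long along y that stands 35 mm in front of the drawer's front; 122 mm above the table. It moves with the drawer.
- drawer_floor (a point): Centre of the upper drawer's inner floor, 90 mm above the table; moves with the drawer; axes as the unit's. Inside: 175 (x) x 218 (y) mm; side walls' rim 138 mm, front board (15 mm thick) 148 mm above the table. Open from above between the front board (88 mm ahead of this point) and the unit's top panel (160 mm high): about 6 mm less than it is pulled out.
- bead0_center (a point): Centre of a round wooden bead, 36 mm across, 20 g. Four alike; they roll.
- bead1_center (a point): Centre of a round wooden bead, 36 mm across, 20 g. Four alike; they roll.
- bead2_center (a point): Centre of a round wooden bead, 36 mm across, 20 g. Four alike; they roll.
- bead3_center (a point): Centre of a round wooden bead, 36 mm across, 20 g. Four alike; they roll.
- bottle: Bystander: clear water bottle, 64 mm across, 200 mm tall; origin at the centre of its underside.
- mug: Bystander: white mug, 80 mm across, 90 mm tall; origin at the centre of its underside.
- torch: Bystander: dark pocket torch, 150 x 36 x 36 mm, lying; origin at the centre of its underside.
- case: Bystander: black spectacle case, 160 x 60 x 40 mm, lying; origin at the centre of its underside.
- disccase: Bystander: flat disc case, 140 x 125 x 10 mm; origin at the centre of its underside.
- tape: Bystander: roll of tape lying flat, 90 mm across, 45 mm tall; origin at the centre of its underside.
Not all that is in view belongs to the job. What is shaped like the part that bears bead3_center but black is not meant.

How it is judged:
By the outcome, as a careful person would: the job done as asked, in the order asked, and still so for the second after the job is handed in, with the robot touching nothing.
It also fails if it takes over 72 s, if anything falls off the work surface, if the arm or the gripper's body presses on something with over 40 N, if the wrist force passes 120 N, or if a joint passes its speed limit or range.

## Robot

A 6-joint arm with a two-finger parallel gripper is mounted at the origin on the work surface. World frame = base frame: x ahead of the robot, y to its left, z up, the work surface at z = 0. Lengths are in mm, angles in rad, forces in N, time in s.
With the tool pointing down it reaches from about 350 to 775 mm from the base axis. Payload 7.3 kg.
Tool frame: the origin (TCP) lies midway between the tips of the shut fingers; the grasp point (between the pads) lies 19 mm behind it; z points along the fingers, x is the direction in which the jaws open and shut, and the axes are right-handed (so a half turn about z gives the same grasp; the last joint's range is limited). The gripper opens to 92 mm and grips with 3 to 60 N. Pads are 19 mm wide; open, the fingers measure 130 mm over their backs; the gripper's body (75 mm by 190 mm) begins 47 mm behind the grasp point.
Start: joints at [0.971, 0.342, 1.524, -0, 1.275, -0.146], TCP at [230.141, 471.89, 226.741] pointing down, gripper open.
Joint ranges: [-2.53, 2.53], [-0.77, 2.02], [0.04, 2.7], [-1, 4.14], [0.28, 2.66], [-3.11, 3.11]. Speed limits (rad/s): [2.57, 2.57, 3.14, 3.14, 3.14, 3.14].

## Interface

Orientations are given as [roll, pitch, yaw] about the fixed x, y, z axes, in that order (R = Rz(yaw) Ry(pitch) Rx(roll)).
In Python, from plant import bot gives the robot as it stands.
- The arm moves only by the shell command python3 -m pendant 'ROWS' [OPENING]. ROWS is JSON, a list of rows, each an object with "linear": the shift along the world's x, y, z in mm, a list of three; "twist": the turn about the world's z in degrees. In form: [{"linear": [x, y, z], "twist": twist}, ...]. A call has 1 to 20 rows; each row is the pose to reach, as a shift and turn from the pose commanded when the call began; what a row does not reach only later rows make up. A row lasts 1/8 s, in which the tool goes at most 62.5 mm and 10.7 degrees, less where a joint would pass 70% of its speed; a pose out of reach is approached as far as the arm can. A call with a gripper value outside its range is refused whole. OPENING is the closure in counts, from 0 (fully open) to 255 (shut), set as the call begins (- or left out, the last holds). The fingers move at their own pace and stop on an object; the grip force is fixed at half the most. Time passes only in rows, so rows that repeat a pose let the fingers close. It gives the time, the measured TCP pose, the force and the opening at its end, in the units of the state.
- bot.get_obs(): the state, without advancing time (a new reading comes with each control period).
- bot.capture(name): name is "side" or "top" or "wrist"; returns a dict with "frame" (384x512x3 uint8, blue, green, red), "z_map" (384x512 float32, mm along the optical axis (not along the pixel's ray), 0 where there is no reading), "fx", "fy", "cx", "cy" (pixels), "rvec" (rotation vector, rad) and "tvec" (3), from world to camera coordinates, as OpenCV has them. Camera axes: x right, y down, z forward; pixel columns grow to the right and rows downward; lengths in mm; the calibration is good to about 2 mm. The wrist camera is an equidistant fisheye: a pixel r from the principal point sees the ray r / f radians off the axis. A picture is of the moment at which its call begins.
- bot.close_job(): hands the job in, once; it reports no verdict.
The state is a dict: "time": time; "joint_positions": joint angles; "dq": joint speeds; "tau": joint torques, N m; "tool_pos": TCP position; "tcp_rot": TCP orientation; "contact_force": force on the tool from outside, world axes, zero at the start; "moment": the same for the moment, N m; "grip_width": finger opening in mm.
Only numpy, scipy, OpenCV 4.12 (cv2) and the standard library are available. Lean on these libraries where they do the work, as an engineer would, in place of code of your own. Each camera call takes 0.05 s, during which the arm holds its last target. There are 200 camera calls.

## Working session

There is one attempt and no reset: what is moved stays moved. The work goes in short steps, Python scripts to look and compute and a shell command to move; the robot and the scene stay as the last step left them, time stands still between calls to the robot, and variables do not carry over. Pictures are saved under pics/ and viewed, about 8 in all and at most 12, crops included, and the job is handed in when it is done.

```bash
mkdir -p pics; ls; cat > h.py <<'E'
import numpy as np, cv2
from plant import bot
def cap(n):
    c=bot.capture(n); np.savez('last_'+n+'.npz',**{k:np.asarray(v) for k,v in c.items()}); return c
def cloud(c):
    z=c['z_map'].astype(float); h,w=z.shape; u,v=np.meshgrid(np.arange(w),np.arange(h))
    X=np.stack([(u-c['cx'])/c['fx']*z,(v-c['cy'])/c['fy']*z,z],-1)
    R,_=cv2.Rodrigues(np.array(c['rvec'],float)); P=(X-np.array(c['tvec'],float).reshape(3))@R
    P[z<=0]=np.nan; return P
E
python3 - <<'E'
from h import *
print(bot.get_obs())
for n in('top','side'):
    c=cap(n); cv2.imwrite(f'pics/{n}0.png',cv2.resize(c['frame'],(800,600),interpolation=cv2.INTER_CUBIC)); print(n,c['fx'],c['cx'],c['rvec'],c['tvec'])
E
```

```text
pics
{'time': 0.0, 'joint_positions': array([ 9.70990247e-01,  3.42718931e-01,  1.52502434e+00, -3.60441325e-05,
        1.27540530e+00, -1.45998056e-01]), 'dq': array([ 0.00045609,  0.00051368, -0.00182085, -0.0006667 ,  0.00090341,
        0.00293475]), 'tau': array([ 6.20807623e-04, -4.31233978e+01, -2.44224447e+01,  7.19093322e-02,
        5.58792707e-02, -1.26956065e-04]), 'tool_pos': array([229.9078643 , 471.5210682 , 226.04438123]), 'tcp_rot': array([-3.14140040e+00,  1.54437822e-03,  1.11699897e+00]), 'contact_force': array([-0.31059693,  0.16102124,  0.2874742 ]), 'moment': array([ 0.02510175,  0.02697821, -0.00835528]), 'grip_width': 92.02663863972025}
top 444.549568609031 263.14115185623376 [ 2.16071619 -2.22348831  0.07308108] [ -96.06758288  554.1393374  1628.81052268]
side 448.0904089323901 249.56870774097817 [ 2.2138614  -0.72256747  0.28725671] [-522.79102845  217.99314805 1118.42526068]
```

View pics/top0.png

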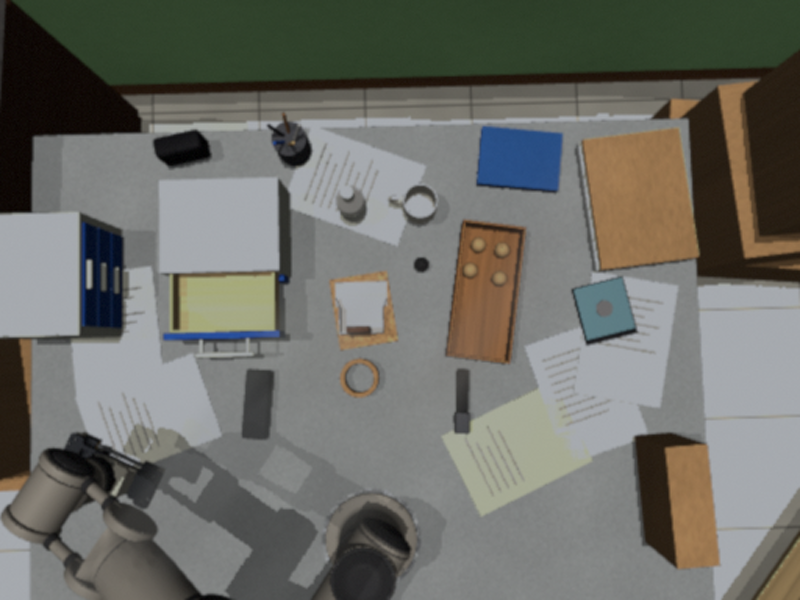

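View pics/side0.png

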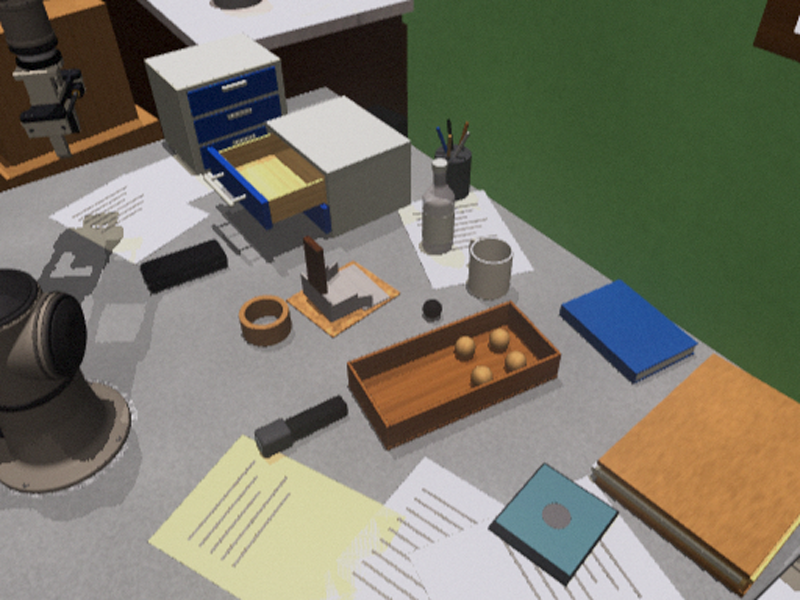

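The top view shows the tray at (486,291), with four tan beads at (478,245), (502,250), (470,270) and (499,278). The black bead at (421,264) outside the tray is a decoy. The scoop is on the cork mat at (362,310) with its front pointing up (+x), and its handle is at (358,330). The drawer is at (225,305). The blue-drawer cabinet at far left (60,275) has three drawers, so it isn't the unit. Next I'll measure positions.

```bash
cat > m.py <<'E'
from h import *
def L(n): return {k:v for k,v in np.load(f'last_{n}.npz').items()}
def rect(P,m,name):
    p=P[m]; r=cv2.minAreaRect(p[:,:2].astype(np.float32)); print(name,m.sum(),'c',np.round(r[0],1),'size',np.round(r[1],1),'ang',round(r[2],2),'z',np.round(np.percentile(p[:,2],[5,50,95]),1))
for n in('top','side'):
    c=L(n); P=cloud(c); hsv=cv2.cvtColor(c['frame'],cv2.COLOR_BGR2HSV); z=P[...,2]; x=P[...,0]; y=P[...,1]
    box=lambda a,b,cc,d:(x>a)&(x<b)&(y>cc)&(y<d)
    print(n,'table z',np.nanmedian(z[box(300,700,-100,-60)]))
    rect(P,box(380,800,-420,-130)&(z>52)&(z<66),'trayrim')
    rect(P,box(380,800,-420,-130)&(z>3)&(z<66),'trayall')
    sc=box(400,680,-80,130)
    rect(P,sc&(z>135)&(z<165),'handletop')
    rect(P,sc&(z>2)&(z<60)&(hsv[...,1]<60),'scooppan')
    rect(P,sc&(z>-3)&(z<10)&(hsv[...,1]>90)&(hsv[...,0]<25),'mat')
    u=box(400,950,150,520)
    rect(P,u&(z>153)&(z<168),'unittop')
    rect(P,u&(z>143)&(z<152)&(hsv[...,1]>120)&(hsv[...,0]>100),'frontboard')
    rect(P,u&(z>110)&(z<135)&(hsv[...,1]<60)&(x<490),'handle')
    rect(P,u&(z>84)&(z<96)&(hsv[...,0]<40)&(hsv[...,1]>60),'drfloor')
    m=(box(560,760,-340,-170)&(z>18)&(z<48)&(hsv[...,2]>120)).astype(np.uint8)
    k,lab,st,ce=cv2.connectedComponentsWithStats(m)
    for i in range(1,k):
        if st[i,4]>15:
            p=P[lab==i]; A=np.c_[2*p,np.ones(len(p))]; s=np.linalg.lstsq(A,(p**2).sum(1),rcond=None)[0]
            print(' bead',st[i,4],np.round(ce[i]),'sph',np.round(s[:3],1),'r',round(float(np.sqrt(s[3]+s[:3]@s[:3])),1),'mean',np.round(p.mean(0),1))
E
python3 m.py
```

```text
top table z -1.170804424818072
trayrim 425 c [ 601.3 -238.5] size [253.9 370.2] ang 81.23 z [52.9 58.1 63.5]
trayall 3459 c [ 590.  -274.9] size [288.8 419.7] ang 89.97 z [ 3.4  7.5 58.9]
handletop 66 c [485.4   6.8] size [48.4 13.8] ang 88.35 z [143.9 150.8 155.7]
scooppan 1118 c [539.7  26. ] size [278.2 208.3] ang 0.44 z [ 2.2  5.  29.4]
mat 406 c [536.5   4.2] size [166.6 136.1] ang 7.51 z [-2.2  2.1  7.6]
unittop 4298 c [710.2 303.3] size [261.1 463.4] ang 89.74 z [154.  158.4 163.7]
frontboard 206 c [638.1 209.5] size [215.  495.3] ang 58.84 z [143.5 146.4 151. ]
handle 162 c [455.5 272.2] size [ 47.1 194.6] ang 4.95 z [118.3 124.2 130.3]
drfloor 1230 c [711.9 291.4] size [223.7 452.7] ang 83.28 z [84.7 88.6 93.7]
 bead 49 [306. 155.] sph [ 683.6 -274.2   31.1] r 12.9 mean [ 684.2 -273.7   35.8]
 bead 43 [321. 159.] sph [ 669.7 -328.5   34.9] r 11.1 mean [ 669.3 -327.8   37.5]
 bead 48 [301. 172.] sph [ 624.6 -253.1   30.3] r 12.8 mean [ 624.2 -251.5   36.2]
 bead 49 [320. 177.] sph [ 601.4 -321.9   31.2] r 12.5 mean [ 602.3 -320.5   35.3]
side table z 1.5858305525420366
trayri
[... 321 characters left out ...]
.5   2. ] size [223.2 142.8] ang 7.49 z [1.1 4.3 7.5]
unittop 2596 c [712.3 306. ] size [267.5 463. ] ang 89.5 z [157.5 161.3 164.2]
frontboard 223 c [638.  212.6] size [224.8 500.5] ang 59.11 z [144.9 148.8 151.1]
handle 139 c [456.7 273.2] size [ 46.8 193.6] ang 5.15 z [121.5 127.  131.4]
drfloor 1128 c [718.5 321.3] size [474.6 245.1] ang 7.27 z [88.6 91.8 94.8]
 bead 97 [320. 215.] sph [ 680.9 -273.5   30.1] r 13.8 mean [ 678.7 -276.1   36.7]
 bead 93 [298. 220.] sph [ 621.3 -252.5   31.6] r 13.0 mean [ 618.9 -255.2   37.4]
 bead 89 [329. 228.] sph [ 667.1 -328.3   29.8] r 14.1 mean [ 663.7 -329.    37.7]
 bead 107 [308. 239.] sph [ 600.  -320.    29.1] r 14.7 mean [ 597.6 -323.1   37.3]
```

```bash
cat > m2.py <<'E'
from h import *
def L(n): return {k:v for k,v in np.load(f'last_{n}.npz').items()}
def rect(P,m,name,lo=2):
    m=cv2.morphologyEx(m.astype(np.uint8),cv2.MORPH_CLOSE,np.ones((3,3)))*np.isfinite(P[...,2])
    k,lab,st,ce=cv2.connectedComponentsWithStats(m.astype(np.uint8)); i=1+np.argmax(st[1:,4]); p=P[lab==i]
    r=cv2.minAreaRect(p[:,:2].astype(np.float32)); print(name,len(p),'c',np.round(r[0],1),'size',np.round(r[1],1),'ang',round(r[2],2),'z',np.round(np.median(p[:,2]),1),'x',np.round(np.percentile(p[:,0],[1,99]),1),'y',np.round(np.percentile(p[:,1],[1,99]),1))
for n in('top','side'):
    c=L(n); P=cloud(c); hsv=cv2.cvtColor(c['frame'],cv2.COLOR_BGR2HSV); z=P[...,2]; x=P[...,0]; y=P[...,1]
    H,S,V=[hsv[...,i] for i in range(3)]
    box=lambda a,b,cc,d:(x>a)&(x<b)&(y>cc)&(y<d)
    brown=(S>90)&(H<25)
    rect(P,box(380,800,-420,-130)&(z>52)&(z<66)&brown,'trayrim')
    rect(P,box(380,800,-420,-130)&(z>8)&(z<66)&brown,'trayall')
    sc=box(430,640,-80,100)
    rect(P,sc&(z>3)&(z<60)&(S<60),'pan')
    rect(P,box(400,640,-80,100)&(z>-3)&(z<12)&(S>90)&(H<25),'mat')
    u=box(400,950,150,450)
    rect(P,u&(z>150)&(z<170)&(S<60),'unittop')
    rect(P,u&(z>143)&(z<153)&(S>100)&(H>100)&(x<540),'frontboard')
    rect(P,box(400,465,180,400)&(z>110)&(z<135)&(S<90),'handle')
    rect(P,box(480,650,150,450)&(z>84)&(z<96)&(H<40)&(S>60),'drfloor')
    m=u&(z>153)&(z<168)&(S<60); q=P[m]; e=[]
    for yy in range(200,410,15):
        s=q[abs(q[:,1]-yy)<4]; e.append((yy,s[:,0].min()))
    e=np.array(e); f=np.polyfit(e[:,0],e[:,1],1); print('panel edge x=%.1f at y=300, slope %.4f'%(np.polyval(f,300),f[0]))
    # bystanders
    for nm,a in dict(bottle=(700,850,0,110),mug=(680,820,-150,-50)).items():
        m=box(*a)&(z>30)&(z<215); print(nm,np.round(np.percentile(P[m],[3,50,97],axis=0),0).tolist())
E
python3 m2.py
```

```text
trayrim 190 c [ 636.3 -295.6] size [144.7 182.2] ang 80.99 z 57.6 x [560.5 735.1] y [-377.4 -212.7]
trayall 2187 c [ 569.8 -285.3] size [145.7 318.5] ang 81.25 z 9.4 x [411.8 729.7] y [-373.8 -198.7]
pan 967 c [544.9  19.3] size [152.7 131.3] ang 85.95 z 4.4 x [482.5 605.4] y [-52.3  75.4]
mat 332 c [ 5.065e+02 -4.000e-01] size [106.2 134.6] ang 7.91 z 1.3 x [449.9 556.9] y [-70.8  60. ]
unittop 4610 c [722.2 304.1] size [207.4 263.4] ang 0.03 z 158.1 x [620.5 822.4] y [174.5 431.7]
frontboard 301 c [482.4 304.8] size [250.9  14.1] ang 89.93 z 145.8 x [475.6 489.4] y [182.7 427. ]
handle 144 c [449.6 304. ] size [128.7  27.6] ang 88.35 z 124.2 x [434.3 463.6] y [241.9 366.7]
drfloor 1477 c [561.5 309.3] size [211.6 128.8] ang 89.81 z 88.3 x [497.9 625. ] y [206.6 413.1]
panel edge x=619.9 at y=300, slope 0.0031
bottle [[746.0, 1.0, 41.0], [765.0, 19.0, 138.0], [798.0, 46.0, 201.0]]
mug [[739.0, -148.0, 31.0], [787.0, -116.0, 72.0], [815.0, -71.0, 93.0]]
trayrim 1090 c [ 568.1 -284.6] size [150.6 319.9] ang 81.07 z 58.8 x [402.4 731.2] y [-379.1 -192.3]
trayall 6414 c [ 568.1 -285.1] size [152.  321.3] ang 81.21 z 26.8 x [402.8 730.7] y [-378.6 -194.8]
pan 1253 c [556.   25.3] size [171.7 164.2] ang 6.2 z 8.4 x [474.6 630.5] y [-51.5  97. ]
mat 689 c [536.2   4.9] size [172.7 142.7] ang 8.0 z 4.3 x [446.2 623.6] y [-72.9  79.9]
unittop 2654 c [723.3 305.1] size [268.1 211.2] ang 89.16 z 161.3 x [619.9 823.7] y [174.1 433.6]
frontboard 231 c [482.  306.4] size [258.9  15. ] ang 89.48 z 148.9 x [474.9 489.6] y [179.4 431.4]
handle 126 c [465.5 403.5] size [332.1  44.5] ang 80.68 z 127.2 x [435.1 509.6] y [240.8 554. ]
drfloor 935 c [587.3 342.8] size [125.3 160.6] ang 0.12 z 91.9 x [526.4 648.5] y [266.4 419.4]
panel edge x=619.6 at y=300, slope 0.0003
bottle [[746.0, 1.0, 36.0], [758.0, 14.0, 131.0], [790.0, 38.0, 201.0]]
mug [[739.0, -148.0, 35.0], [791.0, -117.0, 68.0], [816.0, -76.0, 91.0]]
```

```bash
python3 - <<'E'
from h import *
for n in('top','side'):
    c={k:v for k,v in np.load(f'last_{n}.npz').items()}; P=cloud(c); hsv=cv2.cvtColor(c['frame'],cv2.COLOR_BGR2HSV)
    a=np.radians(7.7); d=P[...,:2]-[536.3,4.7]; lx=d@[np.cos(a),np.sin(a)]; ly=d@[-np.sin(a),np.cos(a)]
    m=(abs(lx)<80)&(abs(ly)<66)&(hsv[...,1]<70)&(P[...,2]<12); p=P[m]
    for q,nm in((p,'floorpx'),(p[p[:,0]>565],'blade'),(p[p[:,0]>520],'pan')):
        r=cv2.minAreaRect(q[:,:2].astype(np.float32)); print(n,nm,len(q),np.round(r[0],1),np.round(r[1],1),round(r[2],2))
    # handle side face yaw from all handle pts
    h=(hsv[...,1]>60)&(P[...,2]>60)&(P[...,2]<158)&(abs(P[...,0]-485)<40)&(abs(P[...,1]-7)<45); q=P[h]
    r=cv2.minAreaRect(q[:,:2].astype(np.float32)); print(n,'handle',len(q),np.round(r[0],1),np.round(r[1],1),round(r[2],2))
    # front lip line fit
    e=[]
    for yy in range(-40,56,6):
        s=p[abs(p[:,1]-yy)<3]
        if len(s): e.append((yy,s[:,0].max()))
    e=np.array(e); print('lip slope',np.polyfit(e[:,0],e[:,1],1).round(3), 'yaw deg',-np.degrees(np.arctan(np.polyfit(e[:,0],e[:,1],1)[0])).round(2))
E
```

```text
top floorpx 917 [542.5   9.1] [128.5 125. ] 0.4
top blade 372 [587.5   9.2] [124.   41.8] 88.53
top pan 716 [563.6   9.2] [ 86.3 125. ] 0.4
top handle 45 [483.8   7.5] [44.9 10.1] 88.6
lip slope [6.00000e-03 6.05118e+02] yaw deg -0.33
side floorpx 650 [541.7   9.4] [126.8 128.4] 89.77
side blade 318 [585.3   9.6] [126.4  40.6] 89.16
side pan 571 [563.1   9.3] [126.8  85.6] 89.77
side handle 326 [485.    6.4] [15.3 49.1] 2.07
lip slope [1.4000e-02 6.0176e+02] yaw deg -0.83
```

```bash
python3 -m pendant '[{"linear":[60,-115,20],"twist":-10},{"linear":[120,-230,20],"twist":-20},{"linear":[200,-340,0],"twist":-30},{"linear":[255,-465,0],"twist":-40},{"linear":[255,-465,0],"twist":-50},{"linear":[255,-465,0],"twist":-60},{"linear":[255,-465,0],"twist":-63},{"linear":[255,-465,0],"twist":-63},{"linear":[255,-465,0],"twist":-63}]' 0
```

```text
time: 1.23
tool_pos: [485.9, 4.0, 226.2]
tcp_rot: [3.141, 0.001, 0.015]
contact_force: [0.2, 0.7, -0.3]
grip_width: 91.9
```

```bash
python3 -m pendant '[{"linear":[-0.5,4.5,-40],"twist":-1.3},{"linear":[-0.5,4.5,-80],"twist":-1.3},{"linear":[-0.5,4.5,-110],"twist":-1.3},{"linear":[-0.5,4.5,-127],"twist":-1.3},{"linear":[-0.5,4.5,-127],"twist":-1.3},{"linear":[-0.5,4.5,-127],"twist":-1.3}]' 0
python3 - <<'E'
from h import *
c=cap('side'); f=c['frame'][100:300,130:330]; cv2.imwrite('pics/side1.png',cv2.resize(f,(600,600),interpolation=cv2.INTER_CUBIC))
E
```

```text
time: 1.98
tool_pos: [485.1, 11.4, 100.3]
tcp_rot: [3.141, -0.001, -0.005]
contact_force: [-0.1, -0.1, -0.8]
grip_width: 91.8
```

View pics/side1.png

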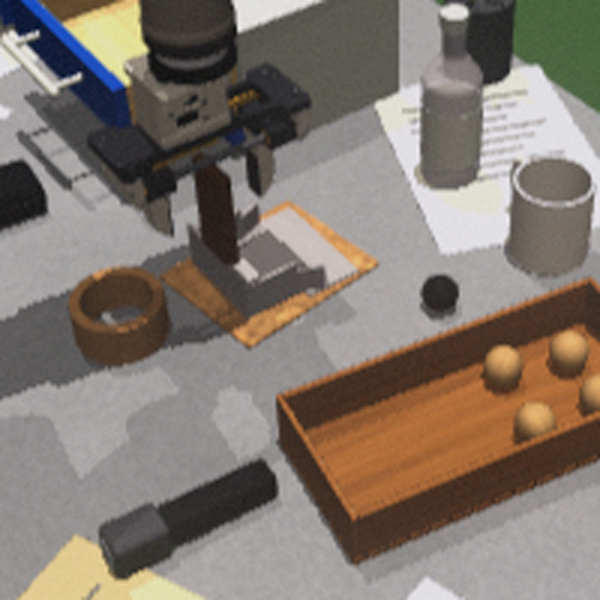

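The crop shows the open fingers straddling the dark handle at about (215,210), front and back. The scoop is standing undisturbed, so I'll close the gripper.

```bash
python3 -m pendant '[{"linear":[0,-3,0],"twist":0},{"linear":[0,-3,0],"twist":0},{"linear":[0,-3,0],"twist":0}]' 0; python3 -m pendant '[{"linear":[0,0,0],"twist":0},{"linear":[0,0,0],"twist":0},{"linear":[0,0,0],"twist":0},{"linear":[0,0,0],"twist":0},{"linear":[0,0,0],"twist":0},{"linear":[0,0,0],"twist":0},{"linear":[0,0,0],"twist":0},{"linear":[0,0,0],"twist":0}]' 255
```

```text
time: 2.4
tool_pos: [484.7, 8.3, 100.0]
tcp_rot: [3.142, -0.001, -0.005]
contact_force: [-0.4, 0.9, 0.4]
grip_width: 91.8
time: 3.4
tool_pos: [484.7, 8.4, 99.8]
tcp_rot: [3.142, -0.0, -0.005]
contact_force: [0.1, -0.3, 0.5]
grip_width: 16.4
```

```bash
python3 -m pendant '[{"linear":[0,0,5],"twist":0},{"linear":[0,0,20],"twist":0},{"linear":[0,0,50],"twist":0},{"linear":[0,0,80],"twist":0},{"linear":[0,0,100],"twist":0},{"linear":[0,0,100],"twist":0},{"linear":[0,0,100],"twist":0}]'
cat > pan.py <<'E'
from h import *
def pan(n,show=None):
    o=bot.get_obs(); t=o['tool_pos']; yaw=o['tcp_rot'][2]; c=cap(n); P=cloud(c)
    zb=t[2]-97; d=P-np.array(t); lx=d[...,0]*np.cos(yaw)+d[...,1]*np.sin(yaw); ly=-d[...,0]*np.sin(yaw)+d[...,1]*np.cos(yaw); lz=P[...,2]-zb
    S=cv2.cvtColor(c['frame'],cv2.COLOR_BGR2HSV)[...,1]
    return o,c,P,lx,ly,lz,S
if __name__=='__main__':
    for n in('top','side'):
        o,c,P,lx,ly,lz,S=pan(n)
        m=(lx>-15)&(lx<135)&(abs(ly)<75)&(lz>-12)&(lz<14)
        q=np.c_[lx[m],ly[m],lz[m]]; r=cv2.minAreaRect(q[:,:2].astype(np.float32)); print(n,len(q),np.round(r,1) if 0 else (np.round(r[0],1),np.round(r[1],1),round(r[2],2)))
        g=(q[:,0]>30)&(abs(q[:,1])<40); A=np.c_[q[g][:,:2],np.ones(g.sum())]; print(' floor plane dz/dx,dz/dy,z0',np.linalg.lstsq(A,q[g][:,2],rcond=None)[0].round(3))
    print(o['tool_pos'],o['tcp_rot'],o['contact_force'],o['moment'],o['grip_width'])
E
python3 pan.py
```

```text
time: 4.28
tool_pos: [484.0, 8.5, 198.9]
tcp_rot: [-3.141, 0.001, -0.005]
contact_force: [-0.8, 0.7, -2.0]
grip_width: 13.9
top 235 (array([87. , -1.8]), array([123.6,  57. ]), 88.51)
 floor plane dz/dx,dz/dy,z0 [-1.500e-02 -2.000e-03  2.512e+00]
side 755 (array([53.9,  3.4]), array([127.2, 126.3]), 89.57)
 floor plane dz/dx,dz/dy,z0 [-6.000e-03  4.000e-03  4.646e+00]
[483.92558646   8.47041913 198.63785617] [-3.14132303e+00  2.08958854e-03 -5.26567779e-03] [ 1.10816677 -0.33671196 -1.85457991] [-0.07292542  0.06282424 -0.00073406] 14.181039401199866
```

```bash
python3 -m pendant '[{"linear":[-2,-20,0],"twist":0},{"linear":[-6,-60,0],"twist":-1},{"linear":[-11,-105,0],"twist":-3},{"linear":[-17,-150,0],"twist":-5},{"linear":[-22,-195,0],"twist":-7},{"linear":[-27,-240,0],"twist":-8.2},{"linear":[-31,-267,0],"twist":-8.2},{"linear":[-31,-277,-20],"twist":-8.2},{"linear":[-31,-277,-50],"twist":-8.2},{"linear":[-31,-277,-70],"twist":-8.2},{"linear":[-31,-277,-75],"twist":-8.2},{"linear":[-31,-277,-75],"twist":-8.2},{"linear":[-31,-277,-75],"twist":-8.2}]'
python3 pan.py
python3 - <<'E'
from h import *
for n in('top','side'):
    c={k:v for k,v in np.load(f'last_{n}.npz').items()}; f=c['frame']; f=f[130:250,270:350] if n=='top' else f[170:320,200:380]
    cv2.imwrite(f'pics/{n}2.png',cv2.resize(f,None,fx=4.5 if n=='top' else 3.5,fy=4.5 if n=='top' else 3.5,interpolation=cv2.INTER_CUBIC))
a=cv2.imread('pics/top2.png');b=cv2.imread('pics/side2.png');b=cv2.resize(b,(int(b.shape[1]*540/b.shape[0]),540))
cv2.imwrite('pics/both2.png',cv2.resize(np.hstack([a,b]),(800,430)))
E
```

```text
time: 6.0
tool_pos: [454.1, -268.9, 125.5]
tcp_rot: [3.141, -0.001, -0.148]
contact_force: [-0.9, 0.2, -1.0]
grip_width: 13.5
top 302 (array([63.8,  2.3]), array([138.9, 144. ]), 0.26)
 floor plane dz/dx,dz/dy,z0 [ 0.008 -0.001  0.694]
side 1522 (array([60.1,  0.2]), array([149. , 149.8]), 89.92)
 floor plane dz/dx,dz/dy,z0 [-4.000e-03  4.000e-03  4.134e+00]
[ 454.09764861 -268.88171138  125.56844087] [ 3.14075857e+00 -1.49443456e-03 -1.48219064e-01] [-0.34110311  0.40893685 -2.01311461] [-0.07580253  0.11877841 -0.00752602] 13.655678005941782
```

View pics/both2.png

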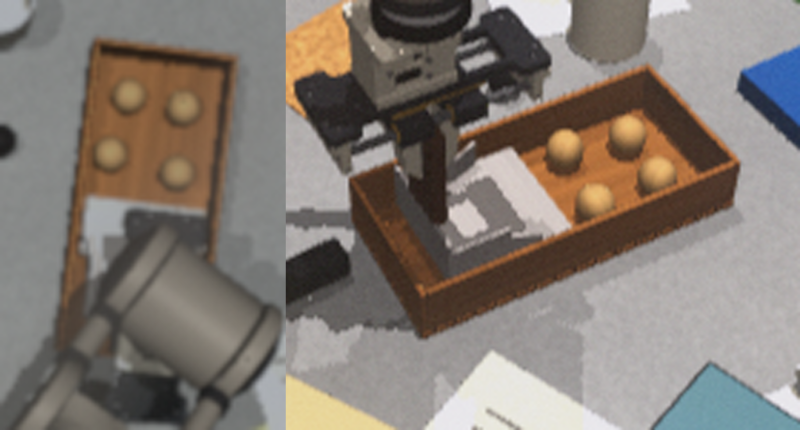

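The pan hangs inside the tray behind all four beads, whose centres are at (128,97), (183,107), (110,155) and (177,172). I'll check the side clearances numerically.

```bash
python3 - <<'E'
from h import *
a=np.radians(-8.8)
for n in('top','side'):
    c={k:v for k,v in np.load(f'last_{n}.npz').items()}; P=cloud(c); hsv=cv2.cvtColor(c['frame'],cv2.COLOR_BGR2HSV)
    d=P[...,:2]-[568.3,-285]; lx=d@[np.cos(a),np.sin(a)]; ly=d@[-np.sin(a),np.cos(a)]; z=P[...,2]
    m=(hsv[...,1]<80)&(abs(z-29)<9)&(abs(ly)<68)&(lx>-42)&(lx<12)
    for lo,hi in((-40,-26),(-26,-12),(-12,3)):
        k=m&(lx>lo)&(lx<hi); print(n,lo,k.sum(),'ly',np.percentile(ly[k],[1,99]).round(1),'lxmax',lx[k].max().round(1))
    w=(abs(z-45)<8)&(abs(abs(ly)-70)<14)&(lx>0)&(lx<140)
    for lo in(0,45,90):
        k=w&(lx>lo)&(lx<lo+45); 
        print('  walls',lo,'left',np.percentile(ly[k&(ly>0)],[5,50,95]).round(1) if (k&(ly>0)).sum() else None,'right',np.percentile(ly[k&(ly<0)],[5,50,95]).round(1) if (k&(ly<0)).sum() else None)
    e=(abs(z-40)<12)&(abs(ly)<55)&(lx>140)&(lx<170); print('  endwall lx',np.percentile(lx[e],[5,50,95]).round(1))
E
```

```text
top -40 45 ly [-61.2  59.7] lxmax -26.3
top -26 42 ly [19.8 57.5] lxmax -12.5
top -12 78 ly [-63.5  59.1] lxmax 1.1
  walls 0 left [70.2 72.  72.3] right [-74.2 -70.  -69.6]
  walls 45 left [71.6 72.  72.4] right [-70.9 -69.7 -69. ]
  walls 90 left [71.7 72.  72.4] right [-75.3 -70.6 -69.4]
  endwall lx [153.5 154.5 155.5]
side -40 154 ly [-35.4  60.7] lxmax -26.2
side -26 176 ly [-44.6  60.5] lxmax -12.1
side -12 160 ly [-46.8  61.7] lxmax 1.7
  walls 0 left [67.9 69.7 71.9] right [-73.8 -72.2 -70.6]
  walls 45 left [67.4 70.2 71.9] right [-74.1 -72.5 -70.7]
  walls 90 left [67.6 69.4 72. ] right [-74.2 -72.4 -70.1]
  endwall lx [152.9 154.8 157.1]
```

```bash
python3 -m pendant '[{"linear":[0,1,-8],"twist":0},{"linear":[0,1,-16],"twist":0},{"linear":[0,1,-19],"twist":0},{"linear":[0,1,-20],"twist":0},{"linear":[0,1,-20],"twist":0},{"linear":[0,1,-20],"twist":0}]'; python3 -m pendant '[{"linear":[0,0,-1],"twist":0},{"linear":[0,0,-1],"twist":0},{"linear":[0,0,-1],"twist":0}]';  python3 -m pendant '[{"linear":[0,0,-0.7],"twist":0},{"linear":[0,0,-0.7],"twist":0},{"linear":[0,0,-0.7],"twist":0}]'
```

```text
time: 6.85
tool_pos: [453.8, -267.7, 104.9]
tcp_rot: [3.141, -0.0, -0.148]
contact_force: [0.5, -0.4, -1.8]
grip_width: 13.9
time: 7.22
tool_pos: [453.6, -267.6, 103.7]
tcp_rot: [-3.142, -0.0, -0.148]
contact_force: [0.3, -0.3, -1.8]
grip_width: 14.0
time: 7.6
tool_pos: [453.6, -267.6, 103.0]
tcp_rot: [-3.142, -0.0, -0.148]
contact_force: [0.3, -0.0, -0.9]
grip_width: 13.9
```

```bash
python3 -m pendant '[{"linear":[9.9,-1.5,0],"twist":0},{"linear":[29.6,-4.6,0],"twist":0},{"linear":[49.4,-7.6,0],"twist":0},{"linear":[69.2,-10.6,0],"twist":0},{"linear":[88.9,-13.7,0],"twist":0},{"linear":[104,-16,0],"twist":0},{"linear":[116,-17.9,0],"twist":0},{"linear":[125,-19.3,0],"twist":0},{"linear":[132,-20.3,0],"twist":0},{"linear":[137,-21.1,0],"twist":0},{"linear":[141,-21.7,0],"twist":0},{"linear":[143,-22,0],"twist":0},{"linear":[144,-22.2,0],"twist":0},{"linear":[144,-22.2,0],"twist":0}]'
cat > bd.py <<'E'
import sys
from pan import *
ns=sys.argv[1].split(','); 
for n in ns:
    o,c,P,lx,ly,lz,S=pan(n)
    hsv=cv2.cvtColor(c['frame'],cv2.COLOR_BGR2HSV)
    m=((lx>-10)&(lx<160)&(abs(ly)<75)&(lz>17)&(lz<48)&(hsv[...,2]>110)&(hsv[...,1]>60)&(hsv[...,0]<30)).astype(np.uint8)
    k,lab,st,ce=cv2.connectedComponentsWithStats(m)
    for i in range(1,k):
        if st[i,4]>12:
            q=lab==i; print(n,st[i,4],ce[i].round(),'TCPframe x,y,z',lx[q].mean().round(),ly[q].mean().round(),np.percentile(lz[q],95).round())
if len(sys.argv)>2:
    v,u=np.unravel_index(np.nanargmin(np.abs(lx-60)+abs(ly)+abs(lz-10)),lx.shape); f=c['frame'][max(0,v-70):v+70,max(0,u-90):u+90]
    cv2.imwrite(sys.argv[2],cv2.resize(f,None,fx=4,fy=4,interpolation=cv2.INTER_CUBIC))
print(o['time'],o['tool_pos'].round(1),o['contact_force'].round(1))
E
python3 bd.py top,side pics/s3.png
```

```text
time: 9.35
tool_pos: [597.7, -289.8, 103.0]
tcp_rot: [3.142, -0.0, -0.148]
contact_force: [-0.3, -0.4, -0.8]
grip_width: 13.9
top 52 [301. 148.] TCPframe x,y,z 107.0 49.0 39.0
side 409 [332. 219.] TCPframe x,y,z 95.0 -5.0 40.0
9.4 [ 597.7 -289.9  103. ] [ 0.4 -0.1 -1.8]
```

View pics/s3.png

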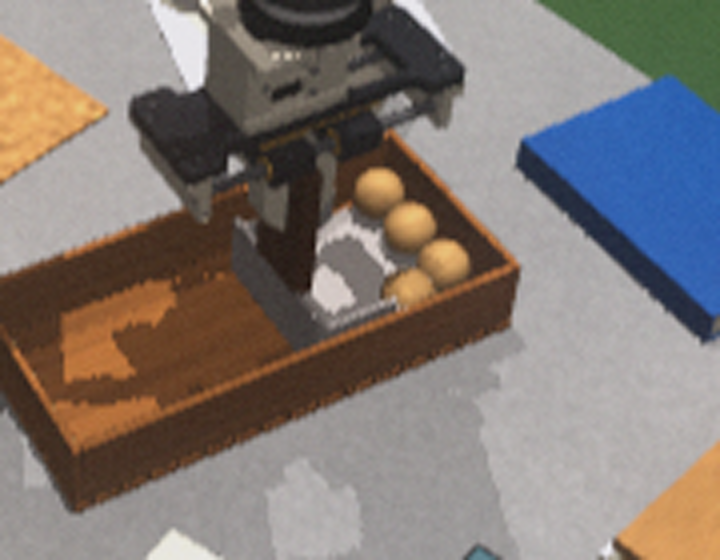

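The side crop shows all four beads on the blade, in a row against the end wall from (380,190) to (410,290). The blade has no side walls, so they'd easily roll off in the carry. I'll regrip across the handle's 50 mm width, which lets the pan pivot. Then I can rest the lip on the end wall's rim and tilt the pan back a few degrees.

```bash
python3 -m pendant '[{"linear":[0,0,0],"twist":0},{"linear":[0,0,0],"twist":0},{"linear":[0,0,0],"twist":0},{"linear":[0,0,0],"twist":0},{"linear":[0,0,0],"twist":0},{"linear":[0,0,20],"twist":0},{"linear":[0,0,60],"twist":0},{"linear":[0,0,75],"twist":-5},{"linear":[0,0,75],"twist":-15},{"linear":[0,0,75],"twist":-25},{"linear":[0,0,75],"twist":-35},{"linear":[0,0,75],"twist":-45},{"linear":[0,0,75],"twist":-55},{"linear":[0,0,75],"twist":-65},{"linear":[0,0,75],"twist":-75},{"linear":[0,0,75],"twist":-84},{"linear":[0,0,75],"twist":-90},{"linear":[0,0,75],"twist":-90}]' 0
python3 - <<'E'
from h import *
o=bot.get_obs(); print(o['joint_positions'].round(2),o['tool_pos'],o['tcp_rot'])
t=o['tool_pos']; a=-0.15
for n in('side',):
    c=cap(n);P=cloud(c);d=P-np.array([597.7,-289.9,103-97.]);lx=d[...,0]*np.cos(a)+d[...,1]*np.sin(a);ly=-d[...,0]*np.sin(a)+d[...,1]*np.cos(a);lz=d[...,2]
    m=(abs(lx)<18)&(abs(ly)<40)&(lz>60)&(lz<153); q=np.c_[lx[m],ly[m]].astype(np.float32); print('handle in scoop frame',cv2.minAreaRect(q),len(q))
    f=c['frame'][150:290,250:430]; cv2.imwrite('pics/s4.png',cv2.resize(f,None,fx=4,fy=4,interpolation=cv2.INTER_CUBIC))
E
```

```text
time: 11.7
tool_pos: [597.6, -289.8, 178.0]
tcp_rot: [3.142, -0.0, -1.718]
contact_force: [0.2, 0.5, -0.2]
grip_width: 91.9
[-0.57  0.64  1.17 -0.    1.34  1.15] [ 597.63185811 -289.81274019  178.04532482] [ 3.14157595e+00 -8.55726284e-05 -1.71818258e+00]
handle in scoop frame ((-2.654594898223877, 0.8732318878173828), (53.5005989074707, 15.491626739501953), 89.89471435546875) 457
```

View pics/s4.png

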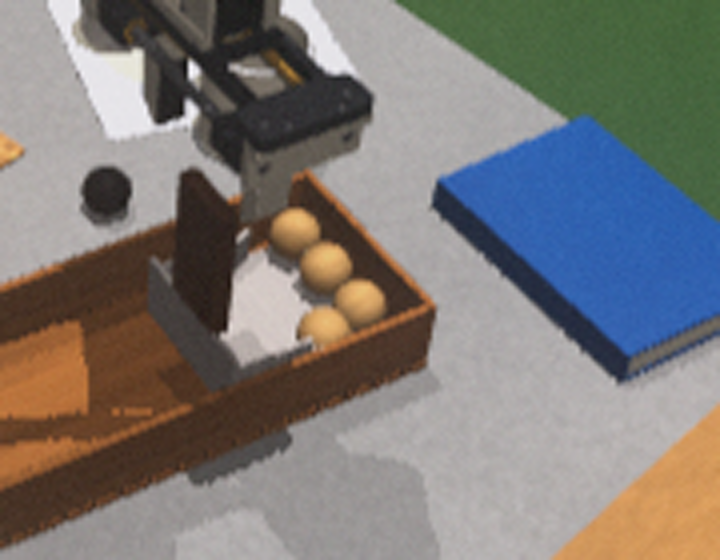

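The beads are unmoved. Three lie along the end wall and the fourth, at (325,330), is just behind them by the right wall. The jaws are now turned across the handle's width.

```bash
python3 -m pendant '[{"linear":[0,0,-30],"twist":0},{"linear":[0,0,-60],"twist":0},{"linear":[0,0,-75],"twist":0},{"linear":[0,0,-75],"twist":0},{"linear":[0,0,-75],"twist":0}]' 0; python3 -m pendant '[{"linear":[0,0,0],"twist":0},{"linear":[0,0,0],"twist":0},{"linear":[0,0,0],"twist":0},{"linear":[0,0,0],"twist":0},{"linear":[0,0,0],"twist":0},{"linear":[0,0,2],"twist":0},{"linear":[0,0,5],"twist":0},{"linear":[0,0,8],"twist":0},{"linear":[0,0,8],"twist":0},{"linear":[0,0,8],"twist":0}]' 255
cat > tilt.py <<'E'
import sys
from h import *
o=bot.get_obs(); t=o['tool_pos']; yaw=o['tcp_rot'][2]+np.pi/2
print(o['time'],t.round(1),o['contact_force'].round(1),o['moment'].round(2),o['grip_width'])
for n in sys.argv[1].split(','):
    c=cap(n);P=cloud(c);d=P-t; lx=d[...,0]*np.cos(yaw)+d[...,1]*np.sin(yaw); ly=-d[...,0]*np.sin(yaw)+d[...,1]*np.cos(yaw); lz=d[...,2]+97
    hsv=cv2.cvtColor(c['frame'],cv2.COLOR_BGR2HSV)
    m=(lx>8)&(lx<112)&(abs(ly)<44)&(lz>-30)&(lz<50)&(hsv[...,1]<70)&(hsv[...,2]>60)
    q=np.c_[lx,ly,lz][:0] if 0 else np.stack([lx[m],ly[m],lz[m]],1); k=np.ones(len(q),bool)
    if len(q)>30:
        for _ in range(6):
            A=np.c_[q[:,:2],np.ones(len(q))]; s=np.linalg.lstsq(A[k],q[k,2],rcond=None)[0]; r=q[:,2]-A@s; k=abs(r)<max(4,1.5*np.median(abs(r)))
        print(n,'floor',k.sum(),'pitch deg %.2f roll %.2f z at lip %.1f at x0 %.1f'%(np.degrees(np.arctan(s[0])),np.degrees(np.arctan(s[1])),s[2]+117*s[0],s[2]))
    h=(abs(lx)<25)&(abs(ly)<30)&(lz>58)&(lz<153)&(hsv[...,0]<25)&(hsv[...,1]>60)
    if h.sum()>30:
        q=np.c_[lx[h],lz[h]]; print('  handle lean deg %.2f'%np.degrees(np.polyfit(q[:,1],q[:,0],1)[0]), h.sum())
    b=((lx>-10)&(lx<150)&(abs(ly)<75)&(lz>12)&(lz<60)&(hsv[...,2]>110)&(hsv[...,1]>70)&(hsv[...,0]<30)).astype(np.uint8)
    k,lab,st,ce=cv2.connectedComponentsWithStats(b)
    for i in range(1,k):
        if st[i,4]>12: g=lab==i; print('  bead px',st[i,4],ce[i].round(),'x',np.percentile(lx[g],[2,50,98]).round(),'y',np.percentile(ly[g],[2,98]).round(),'ztop',np.percentile(lz[g],95).round())
    if len(sys.argv)>2:
        v,u=np.unravel_index(np.nanargmin(np.abs(lx-60)+abs(ly)+abs(lz-10)),lx.shape); f=c['frame'][max(0,v-70):v+70,max(0,u-90):u+90]
        cv2.imwrite(sys.argv[2],cv2.resize(f,None,fx=4,fy=4,interpolation=cv2.INTER_CUBIC))
E
python3 tilt.py side
```

```text
time: 12.38
tool_pos: [598.3, -290.2, 104.4]
tcp_rot: [-3.14, -0.001, -1.719]
contact_force: [-0.2, 0.1, 0.5]
grip_width: 92.2
time: 13.62
tool_pos: [597.6, -289.8, 111.0]
tcp_rot: [3.141, -0.0, -1.719]
contact_force: [0.7, 0.5, -2.0]
grip_width: 49.8
13.625 [ 597.6 -289.8  111. ] [ 0.7  0.5 -2. ] [0.03 0.24 0.  ] 49.78317332178313
side floor 369 pitch deg -0.25 roll -0.70 z at lip 3.1 at x0 3.6
  handle lean deg 0.31 229
  bead px 443 [337. 224.] x [ 35.  96. 128.] y [-73.  12.] ztop 48.0
```

```bash
python3 -m pendant '[{"linear":[0,0,8],"twist":0},{"linear":[0,0,22],"twist":0},{"linear":[0,0,40],"twist":0},{"linear":[3,-0.5,52],"twist":0},{"linear":[11,-1.7,51],"twist":0},{"linear":[11,-1.7,46],"twist":0},{"linear":[11,-1.7,42],"twist":0},{"linear":[11,-1.7,39],"twist":0},{"linear":[11,-1.7,37],"twist":0},{"linear":[11,-1.7,37],"twist":0}]'; python3 tilt.py top,side pics/s5.png
```

```text
time: 14.92
tool_pos: [608.3, -291.8, 148.6]
tcp_rot: [-3.142, -0.001, -1.719]
contact_force: [-3.9, -0.5, 5.1]
grip_width: 50.3
14.925 [ 608.3 -291.8  148.6] [-3.9 -0.5  5.1] [0.04 0.39 0.02] 50.33773726358664
  bead px 56 [303. 145.] x [ 89. 101. 115.] y [34. 63.] ztop 47.0
side floor 309 pitch deg 3.32 roll -0.06 z at lip 11.2 at x0 4.5
  handle lean deg -2.81 204
  bead px 317 [337. 210.] x [ 50.  89. 111.] y [-48.  13.] ztop 46.0
```

View pics/s5.png

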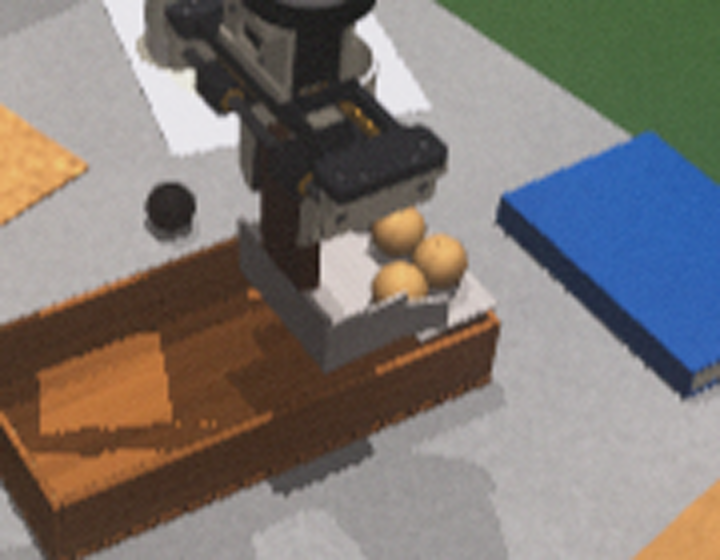

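The crop shows three beads in the tilted pan at about (400,230), (440,260) and (400,285). The fourth is hidden from the side, but the top view puts it on the left of the blade. I'll let them settle.

```bash
python3 -m pendant '[{"linear":[0,0,0],"twist":0},{"linear":[0,0,-2],"twist":0},{"linear":[0,0,-5],"twist":0},{"linear":[0,0,-5],"twist":0},{"linear":[0,0,-5],"twist":0},{"linear":[0,0,-5],"twist":0}]'; python3 tilt.py side,top
python3 - <<'E'
from h import *
a={k:v for k,v in np.load('last_top.npz').items()}['frame'][115:195,265:345]; b={k:v for k,v in np.load('last_side.npz').items()}['frame'][140:260,270:390]
cv2.imwrite('pics/b6.png',np.hstack([cv2.resize(a,(390,390),interpolation=cv2.INTER_CUBIC),cv2.resize(b,(390,390),interpolation=cv2.INTER_CUBIC)]))
E
```

```text
time: 15.78
tool_pos: [608.1, -291.8, 143.6]
tcp_rot: [3.141, -0.001, -1.719]
contact_force: [-5.2, 0.2, 6.9]
grip_width: 49.9
15.775 [ 608.1 -291.8  143.6] [-5.2  0.2  6.9] [-0.04  0.5  -0.  ] 49.85134233055012
side floor 275 pitch deg 6.59 roll -0.24 z at lip 16.8 at x0 3.3
  handle lean deg -6.22 173
  bead px 25 [319. 207.] x [47. 54. 69.] y [13. 22.] ztop 38.0
  bead px 156 [327. 217.] x [22. 49. 70.] y [-48.   1.] ztop 46.0
  bead px 15 [354. 226.] x [ 93. 109. 117.] y [-73. -64.] ztop 16.0
  bead px 17 [345. 231.] x [64. 75. 87.] y [-74. -69.] ztop 15.0
  bead px 19 [333. 236.] x [25. 44. 59.] y [-73. -69.] ztop 18.0
top floor 33 pitch deg 7.81 roll 1.51 z at lip 13.4 at x0 -2.7
```

View pics/b6.png

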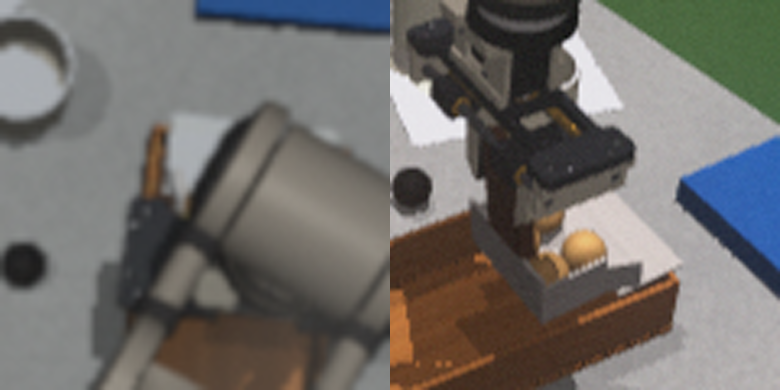

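Tilted about 6.5°, the beads have rolled back. Three are visible at (545,220), (583,248) and (548,265), and the fourth should be behind the handle. The blade is empty. Next I'll lift and carry, and meanwhile simulate the tipping: a brisk stop and reverse so the beads run out over the lip.

```bash
python3 -m pendant '[{"linear":[0,0,3],"twist":0},{"linear":[0,0,10],"twist":0},{"linear":[0,0,22],"twist":0},{"linear":[0,0,36],"twist":0},{"linear":[0,0,50],"twist":0},{"linear":[0,0,64],"twist":0},{"linear":[0,0,78],"twist":0},{"linear":[0,0,92],"twist":0},{"linear":[0,0,104],"twist":0},{"linear":[0,0,110],"twist":0},{"linear":[0,0,112],"twist":0},{"linear":[0,0,112],"twist":0}]'; python3 tilt.py side
python3 - <<'E'
import numpy as np
g=9.81
def sim(mu,th,x0,vf,vb,T=0.12,mur=0.0):
    # pan: vf until t=0, ramps linearly to -vb over T, holds. ball vel v(world), spin surface speed w (=R*omega, forward rolling positive)
    dt=5e-4;t=0;p=0;xb=x0;v=vf;w=0.
    while t<1:
        vp=vf-(vf+vb)*min(t/T,1); ap=0
        s=(v-w)-vp  # contact slip
        N=g*np.cos(th); f=-np.clip(s/dt/3.5,-mu*N,mu*N)
        v+=(f-g*np.sin(th)*np.cos(th)*1)*dt; w+=-2.5*f*dt   # spin: friction opposite
        xb+=v*dt;p+=vp*dt;t+=dt
        rel=xb-p
        if rel<x0: xb=p+x0; v=max(v,vp)
        if rel>117: 
            return round(t,3),'lip at',round((p)+117),'v',round(v,3)
        xb=xb
    return None
# units: mm for positions
def run(mu,th,x0,vf,vb,T=.12):
    dt=5e-4;t=0;p=0.;xb=x0/1e3;v=vf;w=0.
    while t<1.2:
        vp=vf-(vf+vb)*min(t/T,1)
        s=(v-w)-vp; N=g*np.cos(th); f=-np.clip(s/dt/3.5,-mu*N,mu*N)
        v+=(f-g*np.sin(th))*dt; w-=2.5*f*dt; xb+=v*dt; p+=vp*dt; t+=dt
        if xb-p<x0/1e3: xb=p+x0/1e3; v=max(v,vp)
        if xb-p>.117: return round(t,2),round(p*1e3)+117,round(v,2),'land',round(p*1e3+117+v*120)
    return None
for vf,vb in((.3,.45),(.4,.45),(.3,.3),(.45,.3),(.45,.45)):
  for mu in(.05,.15,.4):
    print(vf,vb,mu,[run(mu,np.radians(6.5),x0,vf,vb) for x0 in(15,55)])
E
```

```text
time: 17.38
tool_pos: [608.5, -291.5, 254.7]
tcp_rot: [3.141, 0.0, -1.719]
contact_force: [0.2, 0.3, -2.5]
grip_width: 49.8
17.375 [ 608.5 -291.5  254.7] [ 0.2  0.3 -2.5] [-0.01  0.21 -0.01] 49.783391763606225
side floor 277 pitch deg 6.27 roll -0.03 z at lip 16.5 at x0 3.7
  handle lean deg -8.44 156
  bead px 63 [322. 172.] x [45. 55. 67.] y [14. 26.] ztop 43.0
  bead px 152 [332. 184.] x [26. 50. 70.] y [-48. -14.] ztop 46.0
0.3 0.45 0.05 [(0.28, 37, np.float64(-0.14), 'land', 20), (0.18, 83, np.float64(0.02), 'land', 85)]
0.3 0.45 0.15 [(0.33, 13, np.float64(-0.18), 'land', -9), (0.21, 69, np.float64(-0.08), 'land', 59)]
0.3 0.45 0.4 [(0.33, 13, np.float64(-0.18), 'land', -9), (0.21, 69, np.float64(-0.08), 'land', 59)]
0.4 0.45 0.05 [(0.23, 65, np.float64(0.03), 'land', 69), (0.16, 98, np.float64(0.15), 'land', 116)]
0.4 0.45 0.15 [(0.27, 45, np.float64(-0.06), 'land', 38), (0.18, 87, np.float64(0.01), 'land', 89)]
0.4 0.45 0.4 [(0.28, 42, np.float64(-0.06), 'land', 35), (0.19, 85, np.float64(0.01), 'land', 86)]
0.3 0.3 0.05 [None, (0.24, 81, np.float64(-0.06), 'land', 74)]
0.3 0.3 0.15 [None, (0.28, 71, np.float64(-0.09), 'land', 60)]
0.3 0.3 0.4 [None, (0.28, 71, np.float64(-0.09), 'land', 60)]
0.45 0.3 0.05 [(0.28, 78, np.float64(0.01), 'land', 80), (0.18, 109, np.float64(0.17), 'land', 130)]
0.45 0.3 0.15 [(0.33, 62, np.float64(-0.03), 'land', 59), (0.21, 100, np.float64(0.07), 'land', 108)]
0.45 0.3 0.4 [(0.33, 62, np.float64(-0.03), 'land', 59), (0.21, 100, np.float64(0.07), 'land', 108)]
0.45 0.45 0.05 [(0.21, 75, np.float64(0.11), 'land', 88), (0.15, 104, np.float64(0.21), 'land', 130)]
0.45 0.45 0.15 [(0.25, 57, np.float64(-0.01), 'land', 56), (0.17, 95, np.float64(0.06), 'land', 102)]
0.45 0.45 0.4 [(0.26, 54, np.float64(-0.01), 'land', 52), (0.18, 92, np.float64(0.05), 'land', 98)]
```

```bash
python3 -m pendant '[{"linear":[0,2,0],"twist":1},{"linear":[-1,7,0],"twist":3.5},{"linear":[-3,15,0],"twist":8},{"linear":[-6,26,0],"twist":14},{"linear":[-10,38,0],"twist":21},{"linear":[-14,52,0],"twist":28},{"linear":[-19,66,0],"twist":35},{"linear":[-24,80,0],"twist":42},{"linear":[-29,94,0],"twist":49},{"linear":[-34,108,0],"twist":56},{"linear":[-39,122,0],"twist":63},{"linear":[-43,136,0],"twist":70},{"linear":[-47,149,0],"twist":77},{"linear":[-50,160,0],"twist":83},{"linear":[-52,170,0],"twist":88.5},{"linear":[-54,178,0],"twist":93},{"linear":[-55,184,0],"twist":96},{"linear":[-55,188,0],"twist":98},{"linear":[-55,190,0],"twist":98.5},{"linear":[-55,190,0],"twist":98.5}]'; python3 tilt.py side,top pics/s7.png; cp pics/s7.png pics/t7.png;  python3 tilt.py side pics/s7.png; python3 - <<'E'
import cv2,numpy as np
a=cv2.imread('pics/t7.png');b=cv2.imread('pics/s7.png')
cv2.imwrite('pics/b7.png',np.hstack([cv2.resize(a,(400,311)),cv2.resize(b,(400,311))]))
E
```

```text
time: 19.92
tool_pos: [553.7, -101.5, 255.0]
tcp_rot: [3.141, -0.0, -0.0]
contact_force: [-1.1, 0.9, -3.0]
grip_width: 49.9
19.925 [ 553.7 -101.5  255. ] [-1.1  0.9 -3. ] [-0.16  0.04  0.03] 49.881438741194145
side floor 145 pitch deg 5.75 roll 0.15 z at lip 16.7 at x0 4.9
  handle lean deg -6.39 471
  bead px 62 [220. 148.] x [39. 51. 63.] y [25. 52.] ztop 47.0
  bead px 18 [229. 151.] x [13. 27. 35.] y [19. 32.] ztop 44.0
top floor 88 pitch deg 2.64 roll -1.77 z at lip 13.8 at x0 8.4
20.025 [ 553.7 -101.7  255. ] [ 0.4 -0.4 -3.3] [-0.14  0.06 -0.03] 50.23658102322757
side floor 150 pitch deg 5.52 roll 2.03 z at lip 17.0 at x0 5.7
  handle lean deg -6.41 474
  bead px 63 [220. 148.] x [40. 51. 63.] y [24. 50.] ztop 47.0
  bead px 19 [229. 151.] x [ 5. 29. 33.] y [19. 33.] ztop 51.0
```

View pics/b7.png

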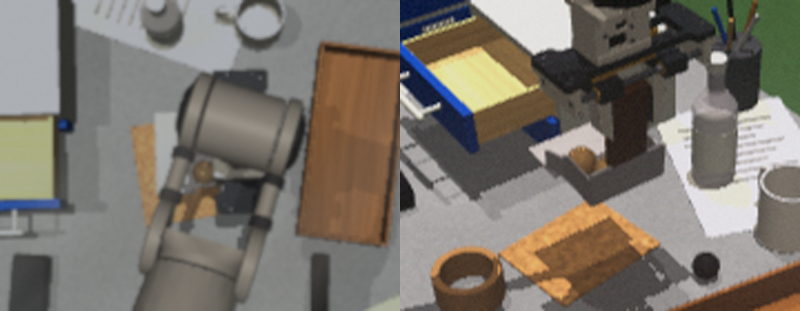

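The tray is empty, at least two beads show in the pan, and the wrist force is about −3 N, which fits the scoop plus four beads. The drawer is clear ahead, so I'll make the pour.

```bash
python3 -m pendant '[{"linear":[0,3,0],"twist":0},{"linear":[0,11,0],"twist":0},{"linear":[0,24,0],"twist":0},{"linear":[0,42,0],"twist":0},{"linear":[0,65,0],"twist":0},{"linear":[0,93,0],"twist":0},{"linear":[0,126,0],"twist":0},{"linear":[0,164,0],"twist":0},{"linear":[0,207,0],"twist":0},{"linear":[0,255,0],"twist":0},{"linear":[0,311,0],"twist":0},{"linear":[0,273,0],"twist":0},{"linear":[0,215,0],"twist":0},{"linear":[0,157,0],"twist":0},{"linear":[0,110,0],"twist":0},{"linear":[0,80,0],"twist":0},{"linear":[0,60,0],"twist":0},{"linear":[0,50,0],"twist":0},{"linear":[0,50,0],"twist":0}]'; python3 tilt.py side pics/s8.png; python3 - <<'E'
from h import *
a={k:v for k,v in np.load('last_side.npz').items()}['frame']; c=cap('top'); b=c['frame'][140:270,60:260]
cv2.imwrite('pics/b8.png',np.vstack([cv2.resize(a[40:250,100:330],(560,510)) if 0 else cv2.resize(a[40:200,110:310],(500,300) if 0 else (500,400),interpolation=cv2.INTER_CUBIC)[:300],cv2.resize(b,(500,300),interpolation=cv2.INTER_CUBIC)]))
P=cloud(c);hsv=cv2.cvtColor(c['frame'],cv2.COLOR_BGR2HSV);x,y,z=[P[...,i] for i in range(3)]
m=((x>490)&(x<622)&(y>196)&(y<415)&(z>103)&(z<135)).astype(np.uint8); k,l,st,ce=cv2.connectedComponentsWithStats(m)
for i in range(1,k):
    if st[i,4]>10: print('drawer obj',st[i,4],P[l==i].mean(0).round())
E
```

```text
time: 22.45
tool_pos: [553.7, -51.1, 255.0]
tcp_rot: [-3.141, -0.0, -0.0]
contact_force: [-0.7, 0.3, -1.3]
grip_width: 49.9
22.45 [553.7 -51.1 255. ] [-0.7  0.3 -1.3] [-0.1   0.05 -0.02] 49.93339064776312
side floor 251 pitch deg 6.78 roll -0.31 z at lip 17.4 at x0 3.4
  handle lean deg -6.02 476
drawer obj 114 [558. 413. 119.]
drawer obj 82 [574. 241. 118.]
drawer obj 83 [571. 330. 118.]
drawer obj 84 [534. 237. 118.]
drawer obj 88 [513. 298. 118.]
```

View pics/b8.png

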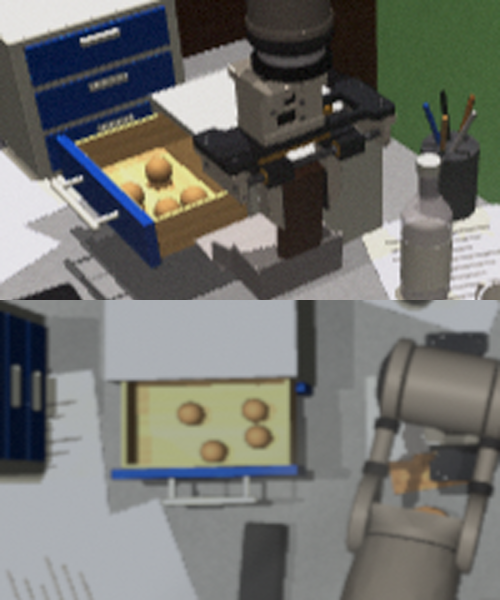

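All four beads are in the drawer: top crop (190,413), (255,410), (258,436) and (213,451). The scoop is empty, so I'll take it back to the mat.

```bash
python3 -m pendant '[{"linear":[-6,5,0],"twist":-8},{"linear":[-14,10,0],"twist":-18},{"linear":[-22,15,0],"twist":-28},{"linear":[-31,21,0],"twist":-38},{"linear":[-40,27,0],"twist":-48},{"linear":[-49,33,0],"twist":-58},{"linear":[-58,39,0],"twist":-68},{"linear":[-66,45,0],"twist":-78},{"linear":[-73,50,0],"twist":-84},{"linear":[-73,50,-30],"twist":-84},{"linear":[-73,50,-70],"twist":-84},{"linear":[-73,50,-110],"twist":-84},{"linear":[-73,50,-140],"twist":-84},{"linear":[-73,50,-148],"twist":-84},{"linear":[-73,50,-151],"twist":-84},{"linear":[-73,50,-153],"twist":-84},{"linear":[-73,50,-154],"twist":-84},{"linear":[-73,50,-154],"twist":-84},{"linear":[-73,50,-154],"twist":-84}]'; python3 tilt.py side
```

```text
time: 24.92
tool_pos: [480.8, -1.6, 101.3]
tcp_rot: [-3.141, -0.0, -1.466]
contact_force: [-0.0, 0.2, -1.7]
grip_width: 49.6
24.925 [480.8  -1.6 101.3] [-0.   0.2 -1.7] [-0.05  0.27 -0.01] 49.63183714935248
side floor 366 pitch deg 6.11 roll 0.07 z at lip 17.2 at x0 4.7
  handle lean deg -5.87 140
```

```bash
python3 -m pendant '[{"linear":[0,0,-0.8],"twist":0},{"linear":[0,0,-0.8],"twist":0},{"linear":[0,0,-0.8],"twist":0}]'; python3 -m pendant '[{"linear":[0,0,-0.8],"twist":0},{"linear":[0,0,-0.8],"twist":0},{"linear":[0,0,-0.8],"twist":0},{"linear":[0,0,-0.8],"twist":0},{"linear":[0,0,-0.8],"twist":0},{"linear":[0,0,-0.8],"twist":0},{"linear":[0,0,-0.8],"twist":0},{"linear":[0,0,-0.8],"twist":0}]' 0;  python3 -m pendant '[{"linear":[0,0,20],"twist":0},{"linear":[0,0,60],"twist":0},{"linear":[0,0,110],"twist":0},{"linear":[-10,20,130],"twist":8},{"linear":[-20,60,130],"twist":16},{"linear":[-40,110,130],"twist":24},{"linear":[-60,160,130],"twist":32},{"linear":[-80,210,130],"twist":40},{"linear":[-100,250,130],"twist":48},{"linear":[-110,280,130],"twist":56},{"linear":[-115,300,130],"twist":64},{"linear":[-115,306,130],"twist":72},{"linear":[-115,306,130],"twist":80},{"linear":[-115,306,130],"twist":84},{"linear":[-115,306,130],"twist":84}]' 255
python3 - <<'E'
from h import *
for n in('top','side'):
    c=cap(n); P=cloud(c); hsv=cv2.cvtColor(c['frame'],cv2.COLOR_BGR2HSV)
    a=np.radians(7.7); d=P[...,:2]-[536.3,4.7]; lx=d@[np.cos(a),np.sin(a)]; ly=d@[-np.sin(a),np.cos(a)]
    m=(abs(lx)<82)&(abs(ly)<67)&(hsv[...,1]<70)&(P[...,2]<14); q=np.c_[lx[m],ly[m]].astype(np.float32); print(n,'pan in mat frame',cv2.minAreaRect(q))
    k=m&(abs(lx)<55)&(abs(ly)<40); A=np.c_[lx[k],ly[k],np.ones(k.sum())]; print(np.linalg.lstsq(A,P[...,2][k],rcond=None)[0].round(3))
    x,y,z=[P[...,i] for i in range(3)]
    s=(x>410)&(x<462)&(y>230)&(y<380)&(z>112)&(z<132); print('handle',np.percentile(P[s],[3,50,97],axis=0).round(1).tolist())
    if n=='side': cv2.imwrite('pics/s9.png',cv2.resize(c['frame'][60:260,110:330],(660,600),interpolation=cv2.INTER_CUBIC))
E
```

```text
time: 25.35
tool_pos: [480.6, -1.5, 100.2]
tcp_rot: [3.142, -0.0, -1.466]
contact_force: [-0.0, -0.0, -1.7]
grip_width: 50.0
time: 26.35
tool_pos: [480.6, -1.5, 99.4]
tcp_rot: [3.142, -0.0, -1.466]
contact_force: [0.2, 0.0, -0.0]
grip_width: 91.7
time: 28.22
tool_pos: [365.6, 304.5, 229.4]
tcp_rot: [3.142, 0.0, -0.001]
contact_force: [0.8, 1.0, 0.2]
grip_width: 0.3
top pan in mat frame ((17.74301528930664, -1.366241455078125), (128.8124542236328, 123.73953247070312), 88.8774642944336)
[ 2.000e-03 -1.600e-02  3.673e+00]
handle [[434.4, 243.6, 117.5], [439.6, 270.1, 123.9], [461.4, 320.0, 129.2]]
side pan in mat frame ((6.3787841796875, -3.424083709716797), (148.50328063964844, 125.85029602050781), 0.33366483449935913)
[-1.400e-02 -1.000e-03  7.449e+00]
handle [[435.5, 243.5, 121.7], [440.3, 298.6, 127.3], [460.2, 363.3, 130.3]]
```

View pics/s9.png

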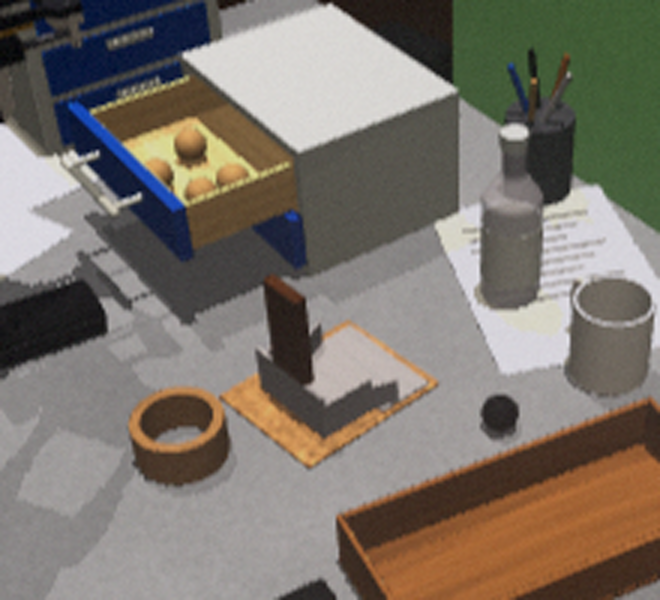

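The crop shows the scoop level on the mat at (330,360) but shifted forward, the four beads in the drawer around (190,165), and the tray empty. I'll re-centre the scoop before shutting the drawer, so first I measure its offset.

```bash
python3 - <<'E'
from h import *
for n in('top','side'):
    c={k:v for k,v in np.load(f'last_{n}.npz').items()}; P=cloud(c); hsv=cv2.cvtColor(c['frame'],cv2.COLOR_BGR2HSV); x,y,z=[P[...,i] for i in range(3)]
    h=(hsv[...,1]>50)&(z>(135 if n=='top' else 65))&(z<158)&(abs(x-490)<40)&(abs(y)<45); print(n,'handle',h.sum(),cv2.minAreaRect(P[h][:,:2].astype(np.float32)))
    t=(z>135)&(z<165)&(abs(x-490)<45)&(abs(y)<45); print('  top',t.sum(),cv2.minAreaRect(P[t][:,:2].astype(np.float32)))
    a=np.radians(6); d=P[...,:2]-[536.3,4.7]; lx=d@[np.cos(a),np.sin(a)]; ly=d@[-np.sin(a),np.cos(a)]
    for yy in(-40,-20,0,20,40):
        s=(abs(ly-yy)<3)&(hsv[...,1]<70)&(lx>30)&(lx<90)&(z<12); b=(abs(ly-yy)<3)&(hsv[...,1]>=90)&(lx>30)&(lx<110); print('   ',yy,'cork from',lx[b].min().round() if b.any() else None,'to',lx[b].max().round() if b.any() else None,end='')
    print()
E
```

```text
top handle 48 ((494.66058349609375, -2.4487686157226562), (12.039958953857422, 44.495121002197266), 5.988034725189209)
  top 60 ((494.36968994140625, -0.7846355438232422), (13.899085998535156, 48.32162094116211), 4.939835548400879)
    -40 cork from 83.0 to 83.0    -20 cork from 81.0 to 82.0    0 cork from None to None    20 cork from None to None    40 cork from 82.0 to 82.0
side handle 358 ((493.8726501464844, -0.9505882263183594), (15.475992202758789, 54.83181381225586), 9.237242698669434)
  top 123 ((494.55078125, -0.8369617462158203), (13.99060344696045, 52.712066650390625), 5.719489097595215)
    -40 cork from 82.0 to 84.0    -20 cork from 80.0 to 82.0    0 cork from 77.0 to 83.0    20 cork from 82.0 to 82.0    40 cork from 81.0 to 81.0
```

```bash
python3 -m pendant '[{"linear":[12,-30,0],"twist":0},{"linear":[32,-80,0],"twist":0},{"linear":[56,-135,0],"twist":0},{"linear":[80,-190,0],"twist":2},{"linear":[104,-245,0],"twist":4},{"linear":[122,-290,0],"twist":5.5},{"linear":[129,-305.4,-20],"twist":5.5},{"linear":[129,-305.4,-60],"twist":5.5},{"linear":[129,-305.4,-100],"twist":5.5},{"linear":[129,-305.4,-122],"twist":5.5},{"linear":[129,-305.4,-129],"twist":5.5},{"linear":[129,-305.4,-129],"twist":5.5},{"linear":[129,-305.4,-129],"twist":5.5}]' 0
python3 -m pendant '[{"linear":[0,0,0],"twist":0},{"linear":[0,0,0],"twist":0},{"linear":[0,0,0],"twist":0},{"linear":[0,0,0],"twist":0},{"linear":[0,0,0],"twist":0},{"linear":[0,0,0],"twist":0},{"linear":[0,0,0],"twist":0},{"linear":[0,0,1.5],"twist":0},{"linear":[-4,0,2],"twist":0},{"linear":[-10,0,2],"twist":0},{"linear":[-14,0,2],"twist":0},{"linear":[-14,0,1],"twist":0},{"linear":[-14,0,0.2],"twist":0},{"linear":[-14,0,0.2],"twist":0}]' 255
python3 -m pendant '[{"linear":[0,0,0],"twist":0},{"linear":[0,0,0],"twist":0},{"linear":[0,0,0],"twist":0},{"linear":[0,0,0],"twist":0},{"linear":[0,0,0],"twist":0},{"linear":[0,0,0],"twist":0},{"linear":[0,0,20],"twist":0},{"linear":[0,0,70],"twist":0},{"linear":[0,0,100],"twist":0},{"linear":[-10,20,120],"twist":0},{"linear":[-35,70,125],"twist":-2},{"linear":[-60,125,125],"twist":-4},{"linear":[-80,180,125],"twist":-5.5},{"linear":[-95,235,125],"twist":-5.5},{"linear":[-105,285,125],"twist":-5.5},{"linear":[-110,306,125],"twist":-5.5},{"linear":[-110,306,125],"twist":-5.5}]' 0
python3 - <<'E'
from h import *
for n in('top','side'):
    c=cap(n); P=cloud(c); x,y,z=[P[...,i] for i in range(3)]
    t=(z>135)&(z<165)&(abs(x-490)<45)&(abs(y)<45); print('  handle top',t.sum(),cv2.minAreaRect(P[t][:,:2].astype(np.float32)),np.median(z[t]))
    k=(x>505)&(x<595)&(abs(y-5)<38)&(z<14); A=np.c_[x[k]-540,y[k],np.ones(k.sum())]; print('  floor slope',np.linalg.lstsq(A,z[k],rcond=None)[0].round(3))
    s=(x>425)&(x<450)&(y>230)&(y<380)&(z>112)&(z<132); print('  bar',np.percentile(P[s],[3,50,97],axis=0).round(1).tolist())
E
```

```text
time: 29.95
tool_pos: [495.4, -1.0, 101.5]
tcp_rot: [3.141, -0.002, 0.096]
contact_force: [-0.6, -0.1, 0.2]
grip_width: 92.0
time: 31.7
tool_pos: [480.7, -0.9, 102.0]
tcp_rot: [3.141, -0.001, 0.096]
contact_force: [-4.0, 1.2, 11.5]
grip_width: 14.3
time: 33.83
tool_pos: [370.0, 306.2, 225.4]
tcp_rot: [3.141, 0.0, 0.003]
contact_force: [-0.4, 0.1, 0.3]
grip_width: 91.7
  handle top 60 ((478.38201904296875, -3.3196964263916016), (47.677852630615234, 13.544511795043945), 89.47899627685547) 150.57159627911778
  floor slope [ 0.000e+00 -4.000e-03  4.074e+00]
  bar [[434.4, 242.3, 117.7], [439.0, 271.7, 124.7], [445.0, 310.7, 131.0]]
  handle top 125 ((479.3092041015625, -1.7100849151611328), (15.741036415100098, 51.86874771118164), 3.418483018875122) 151.07306886925824
  floor slope [-0.000e+00 -5.000e-03  7.043e+00]
  bar [[434.9, 243.4, 121.9], [439.1, 301.4, 127.8], [448.2, 365.1, 131.1]]
```

The scoop is now level and central: its handle is at about (479,−2), against the ideal (480.6,−0.7). Next I close the fingers, lower them in front of the bar handle and push.

```bash
python3 -m pendant '[{"linear":[0,0,-20],"twist":0},{"linear":[0,0,-50],"twist":0},{"linear":[0,0,-80],"twist":0},{"linear":[0,0,-105],"twist":0},{"linear":[0,0,-115],"twist":0},{"linear":[10,0,-115],"twist":0},{"linear":[20,0,-115],"twist":0},{"linear":[28,0,-115],"twist":0},{"linear":[34,0,-115],"twist":0},{"linear":[38,0,-115],"twist":0},{"linear":[42,0,-115],"twist":0},{"linear":[46,0,-115],"twist":0},{"linear":[50,0,-115],"twist":0},{"linear":[56,0,-115],"twist":0},{"linear":[62,0,-115],"twist":0},{"linear":[68,0,-115],"twist":0},{"linear":[74,0,-115],"twist":0},{"linear":[80,0,-115],"twist":0},{"linear":[86,0,-115],"twist":0},{"linear":[90,0,-115],"twist":0}]' 255
python3 - <<'E'
from h import *
o=bot.get_obs(); print(o['tool_pos'],o['contact_force'])
c=cap('top');P=cloud(c); hsv=cv2.cvtColor(c['frame'],cv2.COLOR_BGR2HSV);x,y,z=[P[...,i] for i in range(3)]
m=(z>140)&(z<155)&(hsv[...,1]>100)&(hsv[...,0]>100)&(y>180)&(y<430)&(x<625); print('board x',np.percentile(x[m],[2,50,98]),m.sum())
E
```

```text
time: 36.42
tool_pos: [461.1, 305.0, 110.6]
tcp_rot: [3.142, -0.0, -0.0]
contact_force: [-2.3, -0.6, 0.5]
grip_width: 0.2
[461.05862904 305.02507908 110.57979152] [-2.25282522 -0.57405871  0.48935585]
board x [516.82863524 524.15083485 530.87336784] 183
```

```bash
python3 -m pendant '[{"linear":[4,0,0],"twist":0},{"linear":[9,0,0],"twist":0},{"linear":[14,0,0],"twist":0},{"linear":[19,0,0],"twist":0},{"linear":[24,0,0],"twist":0},{"linear":[29,0,0],"twist":0},{"linear":[34,0,0],"twist":0},{"linear":[39,0,0],"twist":0},{"linear":[44,0,0],"twist":0},{"linear":[49,0,0],"twist":0},{"linear":[54,0,0],"twist":0},{"linear":[59,0,0],"twist":0},{"linear":[64,0,0],"twist":0},{"linear":[69,0,0],"twist":0},{"linear":[73,0,0],"twist":0},{"linear":[76,0,0],"twist":0},{"linear":[79,0,0],"twist":0},{"linear":[81,0,0],"twist":0},{"linear":[83,0,0],"twist":0},{"linear":[84,0,0],"twist":0}]'
python3 -m pendant '[{"linear":[1,0,0],"twist":0},{"linear":[2,0,0],"twist":0},{"linear":[3,0,0],"twist":0},{"linear":[4,0,0],"twist":0},{"linear":[5,0,0],"twist":0},{"linear":[6,0,0],"twist":0}]'
python3 -m pendant '[{"linear":[1,0,0],"twist":0},{"linear":[2,0,0],"twist":0},{"linear":[3,0,0],"twist":0}]'
```

```text
time: 38.98
tool_pos: [544.7, 305.1, 110.6]
tcp_rot: [3.142, -0.0, 0.0]
contact_force: [-0.7, -1.6, 0.2]
grip_width: 0.4
time: 39.72
tool_pos: [549.5, 305.0, 110.6]
tcp_rot: [3.141, 0.003, 0.0]
contact_force: [-8.1, -1.3, 3.8]
grip_width: 0.2
time: 40.1
tool_pos: [549.7, 305.0, 110.5]
tcp_rot: [3.14, 0.008, 0.001]
contact_force: [-17.3, -1.4, 10.6]
grip_width: 0.5
```

```bash
python3 -m pendant '[{"linear":[-3,0,0],"twist":0},{"linear":[-10,0,0],"twist":0},{"linear":[-30,0,0],"twist":0},{"linear":[-60,0,0],"twist":0},{"linear":[-90,0,20],"twist":0},{"linear":[-110,0,60],"twist":0},{"linear":[-120,0,110],"twist":0},{"linear":[-120,20,130],"twist":0},{"linear":[-120,20,130],"twist":0}]'
python3 - <<'E'
from h import *
for n in('top','side'):
    c=cap(n);P=cloud(c); hsv=cv2.cvtColor(c['frame'],cv2.COLOR_BGR2HSV);x,y,z=[P[...,i] for i in range(3)]
    for zl,zh in((138,152),(15,70)):
        m=(z>zl)&(z<zh)&(hsv[...,1]>100)&(hsv[...,0]>100)&(y>185)&(y<425)&(x<640)&(x>450); print(n,zl,'blue x',np.percentile(x[m],[2,10,50,98]).round(1) if m.any() else None,m.sum())
    m=(z>150)&(z<170)&(hsv[...,1]<60)&(y>200)&(y<400)&(x>560); print('  panel front x',np.percentile(x[m],[1]).round(1))
    b=(x>530)&(x<600)&(y>240)&(y<370)&(z>110)&(z<132)&(hsv[...,1]<70); print('  bar',np.percentile(x[b],[2,50]).round(1) if b.any() else None)
    cv2.imwrite(f'pics/{n}10.png',c['frame'])
a=cv2.imread('pics/top10.png');b=cv2.imread('pics/side10.png')
cv2.imwrite('pics/b10.png',np.vstack([cv2.resize(a[70:260,60:360],(475,300)) ,cv2.resize(b[30:230,80:400],(475,297))]))
E
```

```text
time: 41.22
tool_pos: [434.4, 326.3, 242.3]
tcp_rot: [-3.139, -0.005, 0.001]
contact_force: [0.4, -0.9, -0.8]
grip_width: 0.1
top 138 blue x [603.9 605.3 611.7 619.6] 322
top 15 blue x [603.8 603.8 604.5 605.3] 27
  panel front x [621.7]
  bar [564.2 570.6]
side 138 blue x [604.2 605.4 608.4 619.6] 240
side 15 blue x [603.1 604.3 606.  608.6] 287
  panel front x [620.]
  bar [564.6 570. ]
```

View pics/b10.png

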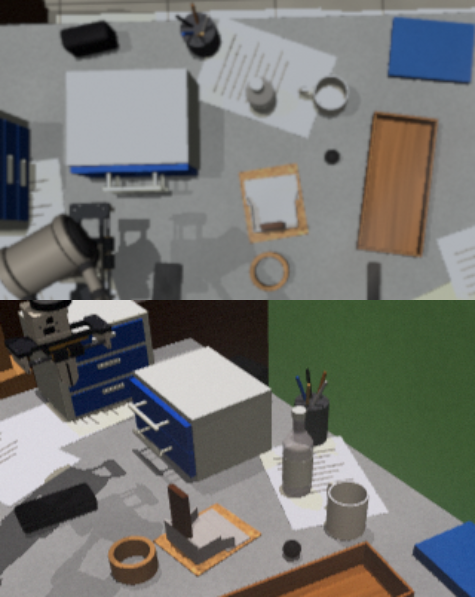

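The upper drawer's front face (x ≈ 604) is flush with the lower drawer's and its back meets the unit's top panel. The scoop stands on the mat, nothing else appears moved, and the arm is clear, so I'm handing in.

```bash
python3 -c "
from plant import bot
print(bot.get_obs()['time'], bot.close_job())"
```

```text
the job is handed in; nothing more can be done
41.325 None
```

The job is done and handed in at 41.3 s on the robot's clock: the beads are in the drawer, the scoop is back on its mat, and the drawer is shut.

**What I did:**
- **Scooping:** I scooped all four beads together against the box's end wall. I then regripped the handle and tilted the pan back about 6.5° on the wall's rim so the beads rolled back into it.
- **Pouring:** I carried the scoop over to the drawer and threw the beads in with a quick stop and reverse, because the moves could not tilt the tool.
- **Finishing:** I put the scoop back on the mat and closed the drawer by its bar handle at about 40 mm/s or less, slower at the end.

**Last checks:**
- **Beads:** After the pour, camera depth showed four beads in the drawer, and the pictures showed the box empty.
- **Scoop:** It stands level, within about 3 mm of the middle. When first set down it was about 14 mm too far forward, so I gripped it again and moved it back.
- **Drawer:** Its front is flush with the lower drawer's front, at x ≈ 604 mm.
- **Everything else:** Nothing else on the table looks moved, though I judged this from the pictures and did not measure it.

**Highest forces I read:**

| Moment | Force |
|---|---|
| Pressing on the box rim while tilting the pan | about 9 N |
| Setting the scoop on the mat the second time | about 12 N |
| Pushing against the drawer once it was shut | about 20 N |

The first stroke left the beads on the front of the blade, which has no side walls, so I tilted the pan before carrying them. The pan-position fits made just after the first set-down disagreed between the two cameras, so I used the handle position instead.

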